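Close up the row of full bottle crates

TASK

Close up the row of crates along the display step: push the two small crates of glass bottles sideways along the counter, one from the left and one from the right, until each stands square and snug against the side of the big crate between them, its back still close along the step. They are heavy and top-heavy, so push with the fingertips, low down near the base: a crate must slide without tipping, never be lifted, and not be pushed with the hand or arm. The big crate and everything else stay where they are.

Things in the scene. Friction and masses are not known exactly. Their poses are not given: they have to be found in the camera images.
- crate_left: the small square crate on the left (+y is left) of the big crate: red plastic, 132 x 132 x 150 mm high, upright walls, with 4 green glass bottles fixed in it up to 234 mm above the counter. Origin: centre of its underside; x, y along its sides, x roughly away from the robot. 2 to 3 kg; slides at 10 to 20 N. Pushed below about 80 mm it slides; pushed above 95 to 130 mm it tips
- crate_right: the small square crate on the right (+y is left) of the big crate: red plastic, 132 x 132 x 150 mm high, upright walls, with 4 green glass bottles fixed in it up to 234 mm above the counter. Origin: centre of its underside; x, y along its sides, x roughly away from the robot. 2 to 3 kg; slides at 10 to 20 N. Pushed below about 80 mm it slides; pushed above 95 to 130 mm it tips
- big_crate: big square crate of red plastic, 200 x 200 x 110 mm high, with 4 dark 1.5-litre bottles up to 332 mm above the counter; loose, 6.6 kg. Origin: centre of its underside; y runs along the step. It stands close against the middle of the step's front, between the two small crates
- step: wooden display step along the customers' side of the counter, fixed: 170 mm deep (x), 960 mm long (y), 40 mm high; cartons up to 115 mm above the counter stand on it, 60 mm or more back from its front edge. Origin: centre of its underside; its x points away from the robot, its upright front face is at x = -85 mm
- jar: bystander: sweets jar with a screw lid, 84 mm across, 120 mm high; origin at the centre of its underside
- single_bottle: bystander: one glass bottle standing alone, 57 mm across, 228 mm high; origin at the centre of its underside
- card_reader: bystander: card reader lying flat, 150 x 75 x 38 mm; origin at the centre of its underside
- till_roll: bystander: till roll standing on end, 60 mm across, 58 mm high; origin at the centre of its underside
- price_gun: bystander: price gun lying on its side, about 160 x 150 x 33 mm; origin on its underside in the middle of the gun's body
- gum_carton: bystander: open carton of chewing gum, 75 x 100 mm, about 55 mm high; origin at the centre of its underside

How it is judged:
By the outcome, as a careful person would: the job done as asked, in the order asked, and still so for the second after the job is handed in, with the robot touching nothing.
It also fails if it takes over 53 s, if anything falls off the work surface, if the arm or the gripper's body presses on something with over 40 N, if the wrist force passes 120 N, or if a joint passes its speed limit or range.

ROBOT

A 6-joint arm with a two-finger parallel gripper is mounted at the origin on the work surface. World frame = base frame: x ahead of the robot, y to its left, z up, the work surface at z = 0. Lengths are in m, angles in rad, forces in N, time in s.
With the tool pointing down it reaches from about 0.275 to 0.875 m from the base axis. Payload 12.5 kg.
Tool frame: the origin (TCP) lies at the very end of the fingers, on their centre line; the grasp point (between the pads) lies 19 mm behind it; z points along the fingers, y is the line along which they close (so a half turn about z gives the same grasp; the last joint's range is limited). The gripper opens to 85 mm and grips with 20 to 120 N. Pads are 22 mm wide; open, the fingers measure 114 mm over their backs; the gripper's body (76 mm by 85 mm) begins 54 mm behind the grasp point. The pads swing forward as they close: fully open they stand 13 mm farther back than shut.
Start: joints at [1.138, 0.351, 1.652, -0, 1.139, -0.085], TCP at [0.187, 0.517, 0.231] pointing down, gripper open.
Joint ranges: [-2.75, 2.75], [-0.79, 2.1], [0.01, 2.65], [-1.57, 4.71], [0.07, 3.14], [-2.87, 2.87]. Speed limits (rad/s): [2.22, 2.22, 2.79, 3.14, 3.14, 3.14].

INTERFACE

Orientations are given as a 3x3 rotation matrix whose columns are the frame's x, y, z axes.
In Python, from bench import manip gives the robot as it stands. Calls block until the motion is done:
- manip.move_ptp(position, orientation): joint-space move of the TCP to a pose.
- manip.move_l(position, attitude=None, max_speed=0.15): straight line of the TCP; attitude=None keeps the orientation; max_speed is the mean speed in m/s.
- manip.move_j(angles): joint-space move.
- manip.set_gripper(opening, effort=None): opening from 0.0 (shut) to 1.0 (fully open); effort is the grip in N (None keeps the last); returns when the fingers have stopped.
- manip.dwell(seconds).
- manip.inverse_kinematics(position, orientation): joint angles nearest the present ones, or None.
- manip.grab_frame(name): name is "side" or "top" or "wrist"; returns (picture, depth): 480x640x3 uint8, red, green, blue; 480x640 float32, m along the optical axis (not along the pixel's ray), 0 where there is no reading.
- manip.get_calibration(name): a dict with "camera_matrix" (3x3 intrinsics, pixels), "R" (3x3) and "t" (3): a world point X has camera coordinates R X + t. Camera axes: x right, y down, z forward; pixel columns grow to the right and rows downward; lengths in m; the calibration is good to about 2 mm. A picture is of the moment at which its call begins: read the wrist's pose just before it. get_calibration takes no time and is no camera call; for the wrist camera it gives the pose at the moment of the call.
A pose or a line that the arm cannot do raises manip.Unreachable and nothing moves.
- manip.sign_off(): hands the job in; it is judged then, once.
Trained networks look in the newest picture that a camera, given by its name, has taken for a name from the list of things; names that differ only in an ending like _2 or _b are one class to them, and where a whole thing is asked for, a point or a joint stands for the part that bears it (a point fixed in the world has none). Each returns a list of dicts, best first, with "confidence" (0 to 1); they miss things now and then, are a little off and sometimes report something else, mostly with a low value. They report only what shows in the picture. A call takes as long as a camera call.
- manip.look_for(camera, name): "at" ([x, y, z] in m, in world coordinates, good to about 4 mm: the middle of the surface that is visible of it).
Readings, each from a call of its own:
- manip.current_time(): time.
- manip.current_qpos(): joint angles.
- manip.current_joint_vel(): joint speeds.
- manip.current_joint_torque(): joint torques, N m.
- manip.current_ee_pos(): TCP position.
- manip.current_tcp_rot(): TCP orientation.
- manip.current_force(): force on the tool from outside, world axes, zero at the start.
- manip.current_ft_torque(): the same for the moment, N m.
- manip.current_grip_width(): opening from 0.0 (shut) to 1.0 (fully open).
- manip.current_grip_force(): force on a finger pad.
Only numpy, scipy, OpenCV 4.12 (cv2) and the standard library are available. Lean on these libraries where they do the work, as an engineer would, in place of code of your own. Each camera call takes 0.05 s, during which the arm holds its last target. There are 200 camera calls.

## Working session

There is one attempt and no reset: what is moved stays moved. The work goes in short steps, each a Python script; the robot and the scene stay as the last script left them, time stands still between calls to the robot, and variables do not carry over. Pictures are saved under pics/ and viewed, at most 10 in all, crops included, and the job is handed in when it is done.

```bash
mkdir -p pics; ls
python3 - <<'E'
from bench import manip
import cv2,numpy as np
for c in("top","side"):
    p,d=manip.grab_frame(c); cv2.imwrite(f"pics/{c}0.png",p[:,:,::-1]); np.save(f"pics/{c}0.npy",d)
    k=manip.get_calibration(c); print(c,np.round(-k["R"].T@k["t"],3),np.round(k["R"][2],2))
    for n in["crate_left","crate_right","big_crate","step","jar","single_bottle","card_reader","till_roll","price_gun","gum_carton"]:
        print(n,[(np.round(r["at"],3).tolist(),round(r["confidence"],2)) for r in manip.look_for(c,n)][:3])
print(manip.current_time())
E
```

```text
pics
top [ 0.408 -0.035  1.115] [ 0.09  0.01 -1.  ]
crate_left [([0.568, 0.196, 0.151], 0.83)]
crate_right [([0.54, -0.259, 0.152], 0.73)]
big_crate [([0.529, -0.017, 0.238], 0.59)]
step [([0.732, -0.037, 0.06], 0.85)]
jar [([0.366, -0.157, 0.118], 0.67)]
single_bottle [([0.394, 0.007, 0.16], 0.94), ([0.569, 0.196, 0.152], 0.72)]
card_reader [([0.312, -0.282, 0.024], 0.71), ([0.38, 0.13, 0.057], 0.16)]
till_roll []
price_gun [([0.326, 0.308, 0.03], 0.78)]
gum_carton [([0.41, -0.372, 0.043], 0.66)]
side [ 0.311 -0.304  1.093] [ 0.18  0.24 -0.95]
crate_left [([0.565, 0.18, 0.146], 0.94), ([0.41, -0.379, 0.043], 0.57), ([0.325, 0.296, 0.035], 0.51)]
crate_right [([0.526, -0.276, 0.15], 0.84)]
big_crate [([0.516, -0.062, 0.228], 0.66)]
step [([0.731, -0.138, 0.075], 0.76)]
jar [([0.368, -0.176, 0.123], 0.95)]
single_bottle [([0.386, -0.009, 0.142], 0.9)]
card_reader [([0.312, -0.287, 0.022], 0.58)]
till_roll [([0.38, 0.123, 0.059], 0.56)]
price_gun [([0.323, 0.296, 0.034], 0.62)]
gum_carton [([0.408, -0.377, 0.046], 0.8), ([0.311, -0.288, 0.026], 0.41)]
1.1
```

View pics/top0.png

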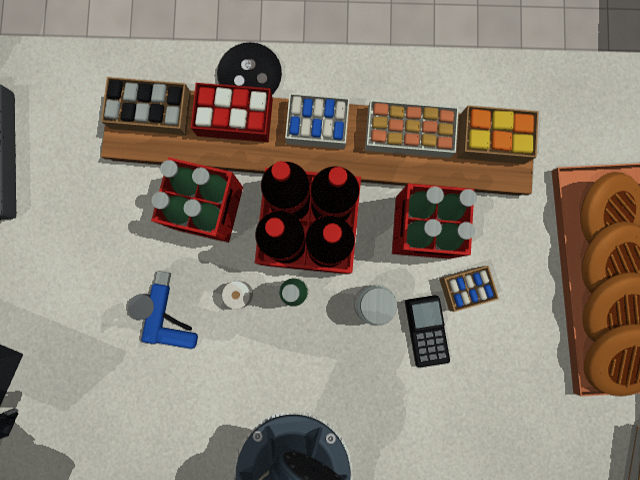

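View pics/side0.png

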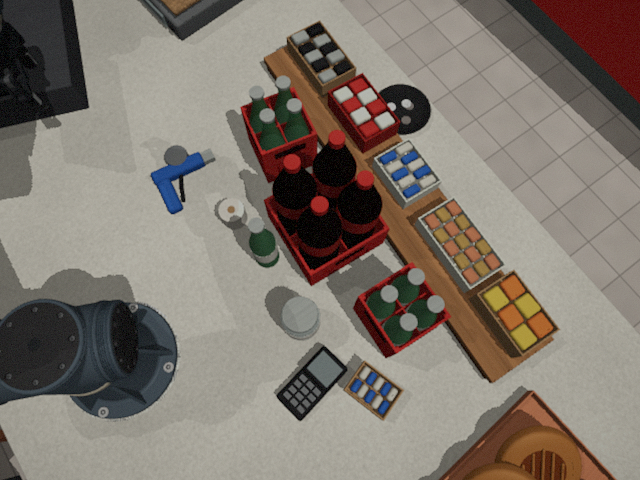

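The top view shows the left crate at about (195,200), turned relative to the step. The big crate is at (308,215), the right crate at (435,220) and the step edge runs from (100,160) to (530,192). The counter left and right of the crates is clear. Next I'll fit the rims and the step edge from depth.

```bash
cat > h.py <<'E'
import numpy as np,cv2
from bench import manip
def cloud(c):
    p,d=manip.grab_frame(c); k=manip.get_calibration(c); K=k["camera_matrix"]
    v,u=np.nonzero(d>0); z=d[v,u]
    X=np.c_[(u-K[0,2])/K[0,0]*z,(v-K[1,2])/K[1,1]*z,z]
    return (X-k["t"])@k["R"], p[v,u].astype(int)
def rect(P):
    (cx,cy),(w,h),a=cv2.minAreaRect((P[:,:2]*1000).astype(np.float32))
    a=(a+45)%90-45
    return round(cx,1),round(cy,1),round(w,1),round(h,1),round(a,2)
def red(c): return (c[:,0]>90)&(c[:,1]<60)&(c[:,2]<70)
def rim(P,C,cx,cy,z,r):
    m=red(C)&(abs(P[:,2]-z)<.006)&(np.hypot(P[:,0]-cx,P[:,1]-cy)<r)
    Q=P[m]
    if len(Q)<30: return None
    # drop stray points
    from scipy.spatial import cKDTree
    n=cKDTree(Q[:,:2]).query_ball_point(Q[:,:2],.006,return_length=True)
    return len(Q),rect(Q[n>=4])
E
python3 - <<'E'
from h import *
for c in("top","side"):
    P,C=cloud(c); print(c)
    for n,x,y,z,r in(("L",.565,.19,.15,.11),("R",.535,-.265,.15,.11),("B",.52,-.03,.11,.16)): print(n,rim(P,C,x,y,z,r))
    # step: top plane front edge
    m=(abs(P[:,2]-.04)<.006)&(P[:,0]>.58)&(P[:,0]<.72)&(P[:,1]>-.5)&(P[:,1]<.42)&(C[:,0]-C[:,2]>30)
    Q=P[m]; e=[]
    for y in np.arange(-.5,.43,.02):
        s=Q[abs(Q[:,1]-y)<.01]
        if len(s)>10: e.append((y,s[:,0].min()))
    e=np.array(e); print(np.round(e,3).tolist())
    f=np.polyfit(e[:,0],e[:,1],1)
    for _ in range(5):
        rr=e[:,1]-np.polyval(f,e[:,0]); k=abs(rr)<.006 ; f=np.polyfit(e[k,0],e[k,1],1) if k.sum()>4 else f
    print("step x=",f,k.sum(), "deg",np.degrees(np.arctan(f[0])))
E
```

```text
top
L (604, (574.6, 214.1, 133.3, 132.6, -11.77))
R (549, (543.9, -274.8, 132.1, 132.6, -3.07))
B (596, (540.2, -16.5, 200.3, 200.3, -4.17))
[[-0.5, 0.622], [-0.48, 0.622], [-0.46, 0.624], [-0.44, 0.625], [-0.42, 0.626], [-0.4, 0.627], [-0.38, 0.628], [-0.36, 0.63], [-0.34, 0.63], [-0.32, 0.632], [-0.3, 0.633], [-0.28, 0.634], [-0.26, 0.635], [-0.24, 0.637], [-0.22, 0.582], [-0.2, 0.638], [-0.18, 0.64], [-0.16, 0.641], [-0.14, 0.643], [-0.12, 0.649], [-0.1, 0.658], [-0.08, 0.668], [-0.06, 0.668], [-0.04, 0.656], [-0.02, 0.634], [0.0, 0.657], [0.02, 0.673], [0.04, 0.678], [0.06, 0.668], [0.08, 0.656], [0.1, 0.656], [0.12, 0.658], [0.14, 0.581], [0.16, 0.66], [0.18, 0.661], [0.2, 0.661], [0.22, 0.663], [0.24, 0.666], [0.26, 0.671], [0.28, 0.675], [0.3, 0.673], [0.32, 0.669], [0.34, 0.67], [0.36, 0.671], [0.38, 0.671], [0.4, 0.673], [0.42, 0.674]]
step x= [0.05860271 0.65092973] 35 deg 3.35385237387352
side
L (419, (574.5, 209.3, 134.9, 131.7, -11.69))
R (575, (544.2, -279.1, 131.3, 133.4, -3.28))
B (578, (540.0, -22.2, 200.1, 199.1, -4.0))
[[-0.5, 0.622], [-0.48, 0.623], [-0.46, 0.624], [-0.44, 0.625], [-0.42, 0.625], [-0.4, 0.627], [-0.38, 0.629], [-0.36, 0.629], [-0.34, 0.583], [-0.32, 0.643], [-0.3, 0.645], [-0.28, 0.645], [-0.26, 0.646], [-0.24, 0.652], [-0.22, 0.648], [-0.2, 0.638], [-0.18, 0.64], [-0.16, 0.641], [-0.14, 0.642], [-0.12, 0.58], [-0.1, 0.629], [-0.08, 0.658], [-0.06, 0.669], [-0.04, 0.686], [-0.02, 0.691], [0.0, 0.694], [0.02, 0.667], [0.04, 0.669], [0.06, 0.688], [0.08, 0.697], [0.1, 0.7], [0.12, 0.702], [0.14, 0.584], [0.16, 0.66], [0.18, 0.66], [0.2, 0.666], [0.22, 0.67], [0.24, 0.673], [0.26, 0.68], [0.28, 0.683], [0.3, 0.687], [0.32, 0.682], [0.34, 0.685], [0.36, 0.691], [0.38, 0.672], [0.4, 0.673], [0.42, 0.675]]
step x= [0.07319463 0.65586169] 18 deg 4.186278188605591
```

```bash
cat >> h.py <<'E'
TH=np.radians(-4.1); TS=np.arctan(.0567)
c=np.array([np.cos(TH),np.sin(TH),0]); s=np.array([-np.sin(TH),np.cos(TH),0]); k=np.array([0,0,1.])
t=np.array([np.sin(TS),np.cos(TS),0]); n=np.array([np.cos(TS),-np.sin(TS),0])  # along step / into step
def ori(side,tau,sg):   # side +1: from the left
    z=-side*np.sin(tau)*s-np.cos(tau)*k; y=sg*c
    return np.c_[np.cross(y,z),y,z]
L=np.array([.5745,.2117,0]); R=np.array([.544,-.277,0]); B=np.array([.540,-.0193,0])
E
python3 - <<'E'
from h import *
print(np.round(manip.current_tcp_rot(),2).tolist())
for nm,C0,sd in(("L",L,1),("R",R,-1)):
  for tau in(35,45):
    for sg in(1,-1):
      for off in((.105,.20),(.105,.025),(.0,.025)):
        p=C0+sd*off[0]*t+[0,0,off[1]]
        q=manip.inverse_kinematics(p,ori(sd,np.radians(tau),sg))
        print(nm,tau,sg,off,None if q is None else np.round(q,2).tolist())
E
```

```text
[[-0.94, 0.34, -0.0], [0.34, 0.94, 0.0], [0.0, 0.0, -1.0]]
L 35 1 (0.105, 0.2) [0.61, 0.81, 1.09, -0.46, 1.65, 0.74]
L 35 1 (0.105, 0.025) [0.61, 1.01, 1.15, -0.47, 1.41, 0.86]
L 35 1 (0.0, 0.025) [0.49, 0.91, 1.38, -0.54, 1.26, 0.83]
L 35 -1 (0.105, 0.2) [0.61, 0.81, 1.09, -0.46, 1.65, -2.4]
L 35 -1 (0.105, 0.025) [0.61, 1.01, 1.15, -0.47, 1.41, -2.28]
L 35 -1 (0.0, 0.025) [0.49, 0.91, 1.38, -0.54, 1.26, -2.31]
L 45 1 (0.105, 0.2) [0.64, 0.88, 1.02, -0.58, 1.78, 0.75]
L 45 1 (0.105, 0.025) [0.64, 1.09, 1.06, -0.56, 1.58, 0.88]
L 45 1 (0.0, 0.025) [0.53, 0.98, 1.31, -0.63, 1.41, 0.89]
L 45 -1 (0.105, 0.2) [0.64, 0.88, 1.02, -0.58, 1.78, -2.39]
L 45 -1 (0.105, 0.025) [0.64, 1.09, 1.06, -0.56, 1.58, -2.26]
L 45 -1 (0.0, 0.025) [0.53, 0.98, 1.31, -0.63, 1.41, -2.25]
R 35 1 (0.105, 0.2) [-0.85, 0.8, 1.11, 0.42, 1.68, -0.83]
R 35 1 (0.105, 0.025) [-0.85, 1.0, 1.17, 0.42, 1.44, -0.94]
R 35 1 (0.0, 0.025) [-0.75, 0.9, 1.4, 0.48, 1.29, -0.92]
R 35 -1 (0.105, 0.2) [-0.85, 0.8, 1.11, 0.42, 1.68, 2.31]
R 35 -1 (0.105, 0.025) [-0.85, 1.0, 1.17, 0.42, 1.44, 2.2]
R 35 -1 (0.0, 0.025) [-0.75, 0.9, 1.4, 0.48, 1.29, 2.23]
R 45 1 (0.105, 0.2) [-0.89, 0.87, 1.04, 0.52, 1.82, -0.84]
R 45 1 (0.105, 0.025) [-0.89, 1.08, 1.08, 0.51, 1.61, -0.96]
R 45 1 (0.0, 0.025) [-0.78, 0.97, 1.32, 0.57, 1.45, -0.96]
R 45 -1 (0.105, 0.2) [-0.89, 0.87, 1.04, 0.52, 1.82, 2.3]
R 45 -1 (0.105, 0.025) [-0.89, 1.08, 1.08, 0.51, 1.61, 2.18]
R 45 -1 (0.0, 0.025) [-0.78, 0.97, 1.32, 0.57, 1.45, 2.18]
```

```bash
cat >> h.py <<'E'
def at(C0,sd,d,dn=0,z=.025): return C0+sd*d*t+dn*n+[0,0,z]
def st(tag): print(tag,round(manip.current_time(),2),np.round(manip.current_ee_pos(),4),np.round(manip.current_force(),1),flush=True)
E
python3 - <<'E'
from h import *
O=ori(1,np.radians(45),1)
st("0")
manip.move_ptp(at(L,1,.12,0,.22),O); st("above")
manip.move_l(at(L,1,.12),max_speed=.15); st("down")
manip.move_l(at(L,1,.085),max_speed=.1); st("near")
p,_=manip.grab_frame("wrist"); cv2.imwrite("pics/w1.png",p[:,:,::-1])
p,_=manip.grab_frame("top"); cv2.imwrite("pics/t1.png",p[:,:,::-1])
E
```

```text
0 1.2 [0.1874 0.5171 0.2313] [-1.1  0.6  0.1]
above 2.78 [0.5807 0.3324 0.2204] [-0.8  0.1 -0.4]
down 4.23 [0.5817 0.3318 0.0261] [-0.6 -0.2 -0.4]
near 4.73 [0.5795 0.2969 0.0255] [ 0.8  0.3 -0.1]
```

View pics/t1.png

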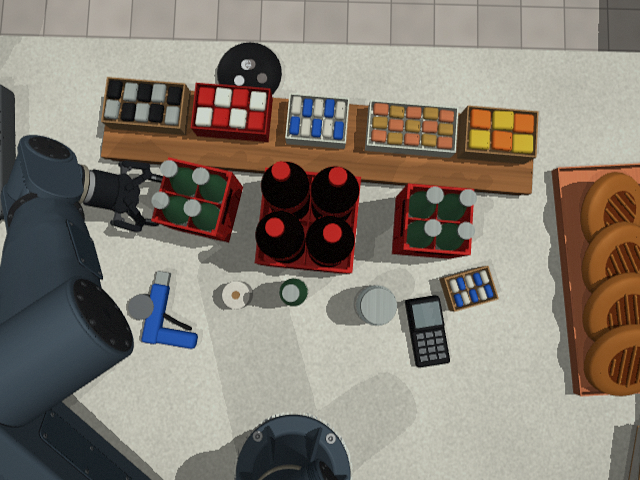

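View pics/w1.png

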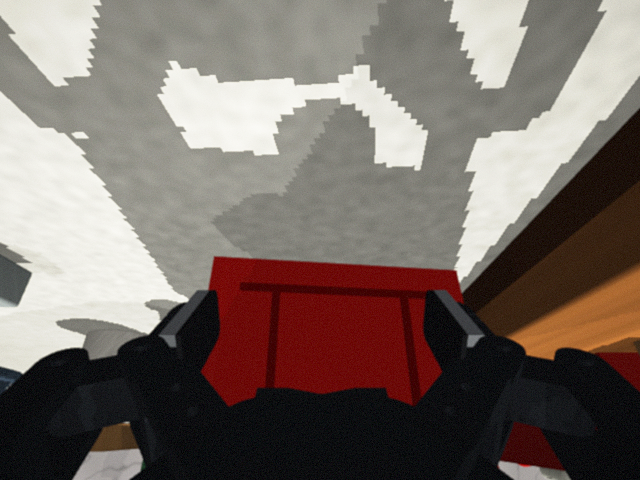

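The top view shows the gripper at (125,190), left of the crate. The wrist view shows the fingertips at about (215,320) and (430,320), with the near one right at the crate's edge (x≈215). I'll narrow the opening so both fingers land well on the face, then push.

```bash
cat >> h.py <<'E'
def push(C0,sd,d0,d1,dend,dn0,dn1,lim):
    for f in np.linspace(0,1,5)[1:]:
        manip.move_l(at(C0,sd,d0+(d1-d0)*f,dn0+(dn1-dn0)*f),max_speed=.06); st("push")
        if np.linalg.norm(manip.current_force()[:2])>lim: print("stop"); return
    d=d1
    while d>dend:
        d-=.002; manip.move_l(at(C0,sd,d,dn1),max_speed=.03); st(f"d={d:.3f}")
        if np.linalg.norm(manip.current_force()[:2])>lim: print("stop"); return
E
python3 - <<'E'
from h import *
manip.set_gripper(.7); st("grip")
push(L,1,.085,.018,.012,0,.005,32)
P,C=cloud("top"); print("L",rim(P,C,L[0],.155,.15,.11),"B",rim(P,C,.52,-.03,.11,.16))
p,_=manip.grab_frame("top"); cv2.imwrite("pics/t2.png",p[:,:,::-1])
E
```

```text
grip 5.22 [0.5793 0.2967 0.0249] [-0.6 -1.2  0.1]
push 5.65 [0.5794 0.2795 0.025 ] [-1.1  3.5 -1.3]
push 6.08 [0.5797 0.2628 0.025 ] [-2.7  4.3 -0.5]
push 6.52 [0.5802 0.246  0.025 ] [-1.6  3.7 -0.9]
push 6.95 [0.5809 0.2294 0.025 ] [ 1.   3.6 -1.2]
d=0.016 7.2 [0.5808 0.2282 0.025 ] [ 1.6  8.3 -1.1]
d=0.014 7.45 [0.5807 0.2265 0.025 ] [ 1.3  9.9 -0.9]
d=0.012 7.7 [0.5806 0.2245 0.025 ] [ 2.2 10.1 -0.9]
L (538, (584.9, 157.3, 133.1, 132.3, -3.89)) B (588, (540.1, -16.8, 199.4, 200.2, -4.15))
```

View pics/t2.png

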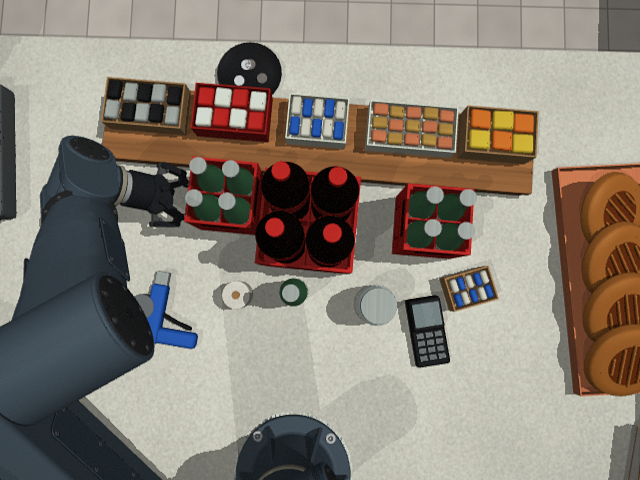

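The top view shows the left crate, now centred at (222,190), square and about 11 mm from the big crate. Its back is about 8 mm from the step.

Run:
```python
from h import *
d=.012
manip.move_l(at(L,1,.004,.005),max_speed=.04); st(".004"); d=.004
while d>-.006 and np.linalg.norm(manip.current_force()[:2])<17:
    d-=.001; manip.move_l(at(L,1,d,.005),max_speed=.03); st(f"d={d:.3f}")
for c in("top","side"):
    P,C=cloud(c); print("L",rim(P,C,.575,.145,.15,.11),"B",rim(P,C,.52,-.03,.11,.16))
```

```text
.004 8.15 [0.5801 0.216  0.025 ] [ 1.6  7.  -2.4]
d=0.003 8.4 [0.5801 0.2155 0.025 ] [ 1.  10.2 -1.1]
d=0.002 8.65 [0.5801 0.2147 0.025 ] [ 1.3 11.  -0.8]
d=0.001 8.9 [0.5801 0.214  0.025 ] [ 2.3 12.4 -0.7]
d=0.000 9.15 [0.5801 0.2139 0.025 ] [ 0.9 19.2 -0.6]
L (528, (584.8, 146.9, 133.0, 132.6, -3.8)) B (564, (540.2, -16.9, 199.2, 200.2, -4.05))
L (206, (584.4, 142.8, 131.4, 131.6, -3.79)) B (563, (540.5, -22.2, 200.6, 200.5, -4.22))
```

The left crate is snug and the big crate hasn't moved. I'll back off and swing over to the right side with the arm folded high.

Run:
```python
from h import *
manip.move_l(at(L,1,.04,.005),max_speed=.1); manip.move_l(at(L,1,.12,.0,.25),max_speed=.2); st("up")
manip.move_j([.64,-.3,1.9,0,1.54,0]); st("fold")
manip.move_j([-.89,-.3,1.9,0,1.54,0]); st("swung")
O=ori(-1,np.radians(45),1)
manip.move_ptp(at(R,-1,.12,.003,.22),O); st("above")
manip.move_l(at(R,-1,.12,.003),max_speed=.15); st("down")
manip.move_l(at(R,-1,.085,.003),max_speed=.1); st("near")
P,C=cloud("top")
for nm,x,y,z,r in(("L",.575,.145,.15,.11),("R",.535,-.265,.15,.11),("B",.52,-.03,.11,.16)): print(nm,rim(P,C,x,y,z,r))
p,_=manip.grab_frame("top"); cv2.imwrite("pics/t3.png",p[:,:,::-1])
p,_=manip.grab_frame("wrist"); cv2.imwrite("pics/w3.png",p[:,:,::-1])
```

```text
up 11.14 [0.5811 0.3311 0.2489] [-0.2 -0.4  0.1]
fold 12.72 [0.2077 0.2124 0.4058] [-0.5  0.6 -0.1]
swung 14.6 [ 0.2207 -0.198   0.4059] [-0.3  0.7  0. ]
above 16.18 [ 0.5404 -0.3969  0.2215] [ 0.2 -0.5  0.8]
down 17.62 [ 0.5406 -0.3974  0.026 ] [-0.8  0.1  0.7]
near 18.12 [ 0.5424 -0.3624  0.0255] [-0.2 -1.7 -0.2]
L (563, (584.7, 146.6, 132.5, 132.7, -4.0))
R (408, (543.8, -274.7, 132.0, 132.9, -3.33))
B (610, (540.3, -16.6, 199.3, 200.4, -4.05))
```

View pics/t3.png

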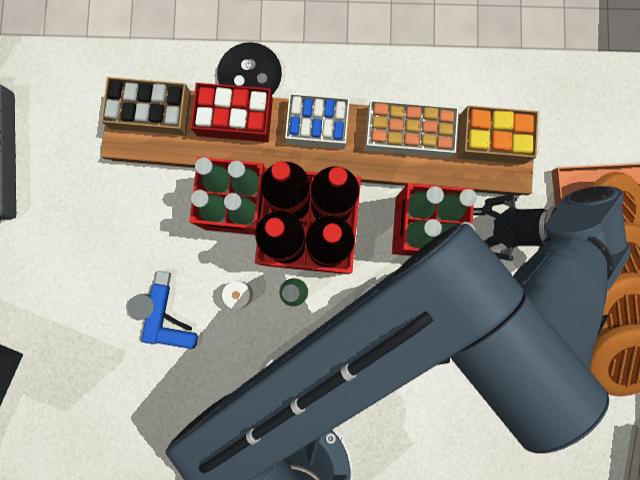

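View pics/w3.png

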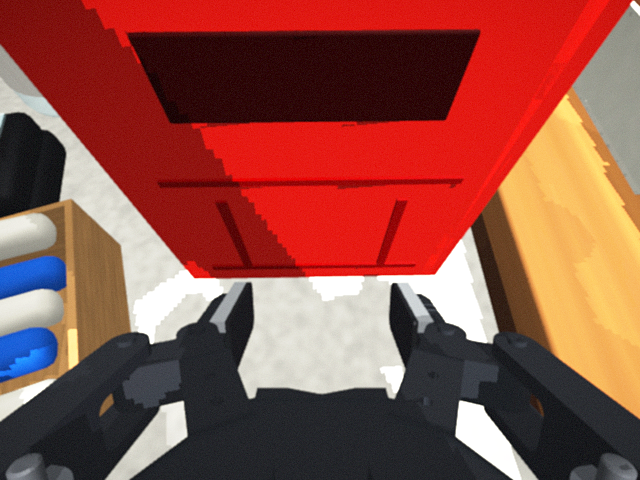

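The top view shows the gripper at (500,225), right of the right crate. In the wrist view the fingers at (235,300) and (405,300) are well inside the crate's base edge (190 to 440, row 275). Pushing with a slight drift toward the step.

Run:
```python
from h import *
push(R,-1,.085,-.010,-.010,.003,.014,32)
P,C=cloud("top"); print(rim(P,C,.55,-.195,.15,.11),rim(P,C,.52,-.03,.11,.16))
P,C=cloud("side"); print(rim(P,C,.55,-.195,.15,.11),rim(P,C,.52,-.03,.11,.16))
```

```text
push 18.82 [ 0.5462 -0.3384  0.0249] [-1.4 -5.1 -1.3]
push 19.38 [ 0.5505 -0.315   0.0249] [ 0.1 -5.9 -1.4]
push 19.93 [ 0.5546 -0.2914  0.0249] [ 0.6 -4.8 -1.7]
push 20.48 [ 0.5587 -0.2679  0.0249] [ 0.3 -4.8 -1.9]
(408, (558.4, -198.1, 132.2, 132.4, -4.01)) (629, (539.9, -16.6, 199.9, 199.6, -4.05))
(356, (558.3, -203.0, 132.2, 131.9, -3.83)) (116, (606.7, -120.8, 71.6, 30.6, 22.07))
```

Run:
```python
from h import *
manip.move_l(at(R,-1,-.020,.016),max_speed=.04); st("-.020"); d=-.020
while d>-.031 and np.linalg.norm(manip.current_force()[:2])<17:
    d-=.001; manip.move_l(at(R,-1,d,.016),max_speed=.03); st(f"d={d:.3f}")
P,C=cloud("top"); print(rim(P,C,.55,-.185,.15,.11),rim(P,C,.52,-.03,.11,.16))
```

```text
-.020 20.98 [ 0.5612 -0.2584  0.0249] [-0.5 -8.  -2.1]
d=-0.021 21.23 [ 0.5612 -0.258   0.0249] [ -1.4 -10.2  -2.1]
d=-0.022 21.48 [ 0.5613 -0.2573  0.0249] [ -1.8 -12.9  -1.2]
d=-0.023 21.73 [ 0.5614 -0.2564  0.0249] [ -1.3 -11.4  -2.7]
d=-0.024 21.98 [ 0.5615 -0.2554  0.0249] [ -1.4 -13.4  -1.8]
d=-0.025 22.23 [ 0.5616 -0.2544  0.0249] [ -1.1 -13.7  -1.3]
d=-0.026 22.48 [ 0.5617 -0.254   0.0249] [ -1.1 -15.9  -1.4]
d=-0.027 22.73 [ 0.5617 -0.2539  0.0249] [ -2.4 -20.7  -1.8]
(415, (561.3, -184.9, 133.1, 132.4, -3.94)) (566, (540.0, -16.8, 199.9, 199.9, -4.1))
```

Run:
```python
from h import *
manip.move_l(at(R,-1,.02,.012),max_speed=.1); manip.move_l(at(R,-1,.12,.0,.25),max_speed=.2)
manip.move_j([-.89,-.3,1.9,0,1.54,0]); manip.move_j([-1.6,-.3,1.9,0,1.54,0]); st("away")
for cm in("top","side"):
    P,C=cloud(cm); r={}
    for nm,x,y,z,q in(("L",.575,.145,.15,.11),("R",.55,-.185,.15,.11),("B",.52,-.03,.11,.16)): r[nm]=rim(P,C,x,y,z,q); print(cm,nm,r[nm])
    for nm in"LR": v=np.array(r[nm][1][:2])-r["B"][1][:2]; print("gap",abs(v@s[:2])-166)
p,_=manip.grab_frame("top"); cv2.imwrite("pics/t4.png",p[:,:,::-1])
```

```text
away 27.27 [ 0.0384 -0.2942  0.4058] [0.  0.3 1. ]
top L (526, (584.6, 146.8, 132.8, 132.8, -4.0))
top R (550, (561.1, -184.7, 132.2, 132.5, -3.94))
top B (489, (540.1, -16.9, 199.2, 200.0, -4.02))
gap 0.46269243860007236
gap -0.13088295517403026
side L (208, (584.4, 143.4, 131.8, 131.4, -4.1))
side R (528, (561.6, -189.2, 132.7, 133.0, -4.11))
side B (407, (540.0, -21.5, 201.5, 199.1, -4.08))
gap 1.6524716336839163
gap -0.27352550006673937
```

View pics/t4.png

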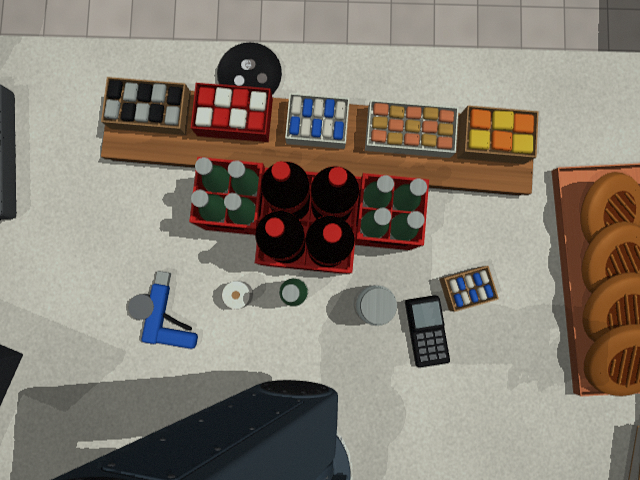

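The top view shows both small crates, at (227,195) and (393,210), snug and square against the big crate at (308,215). Everything else is where it was and the arm is clear.

```bash
python3 -c "
from bench import manip
print(manip.sign_off())"
```

```text
the job is handed in; nothing more can be done
None
```

Both small crates stand square and snug against the big crate (gaps measured at about 0–1.7 mm), their backs about 8–14 mm from the step; nothing else moved, and I handed the job in at about 27 s of the 53 s allowed.

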